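# Set the gate and sort the waiting stone carrier

### The arm

A 6-joint arm with a two-finger parallel gripper is mounted at the origin on the work surface. World frame = base frame: x ahead of the robot, y to its left, z up, the work surface at z = 0. Lengths are in m, angles in degrees, forces in N, time in s.
With the tool pointing down it reaches from about 0.35 to 0.975 m from the base axis. Payload 7.1 kg.
Tool frame: the origin (TCP) lies midway between the tips of the shut fingers; the grasp point (between the pads) lies 19 mm behind it (ctrl.hold_point_z is the distance from the TCP to the grasp point, in m); z points along the fingers, y is the line along which they close (so a half turn about z gives the same grasp; the last joint's range is limited). The gripper opens to 88 mm and grips with 3 to 60 N. Pads are 20 mm wide; open, the fingers measure 115 mm over their backs; the gripper's body (75 mm by 178 mm) begins 61 mm behind the grasp point.
Start: joints at [73.51, 24.242, 93.386, -0, 62.372, -1.089], TCP at [0.166, 0.603, 0.223] pointing down, gripper open.
Joint ranges: [-172.04, 172.04], [-51.8, 120.97], [4.93, 147.93], [-75.15, 255.16], [6.16, 154.13], [-145.62, 145.62]. Speed limits (degrees/s): [136.94, 136.94, 172.46, 180, 180, 180].

### API

Orientations are given as [roll, pitch, yaw] about the fixed x, y, z axes, in that order (R = Rz(yaw) Ry(pitch) Rx(roll)).
In Python, from cell import sense, get_image, camera_model, finish_job, ctrl gives the robot as it stands.
- The arm moves only by the tool drive_tool, never from a script. Its argument "rows" is a list of rows, each a list of 5 numbers: the finger opening in m, from 0 to 0.0878, then the shift along the tool's x, y, z in m, then the turn about the tool's z in degrees. In form: [[jaw, tx, ty, tz, yaw], ...]. A call has 1 to 8 rows; each row is the pose to reach, as a shift and turn from the pose commanded when the call began, along the tool's axes at that moment; what a row does not reach only later rows make up. A row lasts 1/12 s, in which the tool goes at most 41.7 mm and 7.16 degrees, less where a joint would pass 70% of its speed; a pose out of reach is approached as far as the arm can. A call with a gripper value outside its range is refused whole. The fingers move at their own pace and stop on an object; the grip force is fixed at half the most. Time passes only in rows, so rows that repeat a pose let the fingers close. It gives the time, the measured TCP pose, the force, the opening and the grip force at its end, in the units of the state.
- sense(): the state, without advancing time (a new reading comes with each control period).
- get_image(name): name is "scene" or "top"; returns the picture (480x640x3 uint8, blue, green, red); there is no depth.
- camera_model(name): a dict with "camera_matrix" (3x3 intrinsics, pixels), "world_to_cam" (4x4, takes a point from world to camera coordinates). Camera axes: x right, y up, looking along -z (the intrinsics and any distortion apply to the point x, -y, -z); pixel columns grow to the right and rows downward; lengths in m; the calibration is good to about 2 mm. A picture is of the moment at which its call begins. camera_model takes no time and is no camera call.
- finish_job(): hands the job in; it is judged then, once.
The state is a dict: "clock": time; "q": joint angles; "dq": joint speeds; "effort": joint torques, N m; "ee_pos": TCP position; "tcp_rot": TCP orientation; "ft_force": force on the tool from outside, world axes, zero at the start; "torque": the same for the moment, N m; "width": opening from 0.0 (shut) to 1.0 (fully open); "grasp_force": force on a finger pad.
Only numpy, scipy, OpenCV 4.12 (cv2) and the standard library are available. Lean on these libraries where they do the work, as an engineer would, in place of code of your own. Each camera call takes 0.05 s, during which the arm holds its last target. There are 200 camera calls.

### The job

A carrier of stones is waiting in the throat of the sorting trough. First swing the gate with the red post fully over, to shut off the lane that this carrier must not take; then slide the carrier along the steel, never lifting it, until it is wholly inside the lane whose end tag matches the colour of its stones. Leave the gate over, and leave the parked carrier, the lid, the funnel and the bowl where they are.

Things in the scene. Friction and masses are not known exactly. Their poses are not given: they have to be found in the camera images.
- trough: Fixed sorting trough; steel top at 30 mm, where loose things on it stand. Origin on the bench (z = 0), on the centreline near the open entry; x runs from the entry to the lanes, away from the robot, y left, z up. Base: x -25 to 360, y -195 to 195 mm. Walls 10 mm thick, 20 mm above the steel. Outside the throat's walls are open steel shoulders.
- throat (a point): Point on the steel in the middle of the throat, at trough x = 60 mm, y = 0; the waiting carrier stands near it. The throat runs from trough x -20 to 110 mm between wall faces at y = -55 and 55 mm, open at the robot's end; from x = 110 to 185 mm the walls spread to faces at y = -108 and 108 mm, where the lanes begin.
- lane_left (a point): Point on the steel in the middle of the left (+y) lane, at trough x = 255, y = 57 mm. The lane runs from trough x = 200 mm (the gate's pivot) to 310 mm, 103 mm wide between the outer wall and a 10 mm divider on y = 0, closed at the far end by a 45 mm thick block of wall height that carries its tag.
- lane_right (a point): Point on the steel in the middle of the right (-y) lane, at trough x = 255, y = -57 mm. The lane runs from trough x = 200 mm (the gate's pivot) to 310 mm, 103 mm wide between the outer wall and a 10 mm divider on y = 0, closed at the far end by a 45 mm thick block of wall height that carries its tag.
- gate (a joint): Gate angle about an upright pivot (trough x 200, y 0 mm). Wooden, 90 mm long, 10 thick, top 20 mm above the steel. 0: free end points back at the entry; positive: swung right (-y), right lane shut, left open; negative: swung left, left lane shut. Stops at -0.62 and 0.62; light friction holds it where left. Starts between -0.2 and 0.2.
- gate_post (a point): Top centre of the gate's upright red post, 16 mm in diameter, 55 mm from the pivot; it stands 45 mm above the gate's top, from 20 to 65 mm above the steel.
- carrier_black: Loose round brown wooden disc, 66 mm across, 20 mm tall, about 90 g, with five black stones (22 mm across) and a central black dot in its top; stones stand to 25.5 mm above its underside. Origin: centre of underside. Starts either in the throat (the waiting one, within 15 mm of throat) or parked on the shoulder outside the throat's left wall (to be left alone).
- carrier_white: Loose round brown wooden disc, 66 mm across, 20 mm tall, about 90 g, with five white stones (22 mm across) and a central white dot in its top; stones stand to 25.5 mm above its underside. Origin: centre of underside. Starts either in the throat (the waiting one, within 15 mm of throat) or parked on the shoulder outside the throat's left wall (to be left alone).
- tag_black: Fixed black enamel disc, 40 mm across, 5 mm thick, on top of the green end block at the far end of one of the two lanes (centred across the lane): that lane is for black stones. Its lane changes from start to start. Origin: centre of its underside.
- tag_white: Fixed white enamel disc, 40 mm across, 5 mm thick, on top of the green end block at the far end of one of the two lanes (centred across the lane): that lane is for white stones. Its lane changes from start to start. Origin: centre of its underside.
- lid: Round maple bowl lid, 92 mm across, 17 mm tall, loose on the trough's right shoulder. Origin: centre of its underside. Bystander.
- funnel: Tin funnel, mouth down on the bench left of the trough, 110 mm across, 100 mm tall, loose. Origin: centre of its foot. Bystander.
- bowl: Dark closed wooden stone bowl, 112 mm across, 84 mm tall, loose on the bench right of the trough. Origin: centre of its underside. Bystander.
Things that resemble listed ones, but are neither listed nor needed, are in the scene too. Leave any blue or orange look-alike of the carrier_white alone.

How it is judged:
By the outcome, as a careful person would: the job done as asked, in the order asked, and still so for the second after the job is handed in, with the robot touching nothing.
It also fails if it takes over 45 s, if anything falls off the work surface, if the arm or the gripper's body presses on something with over 40 N, if the wrist force passes 120 N, or if a joint passes its speed limit or range.

## Working session

There is one attempt and no reset: what is moved stays moved. The work goes in short steps, Python scripts to look and compute and a tool call to move; the robot and the scene stay as the last step left them, time stands still between calls to the robot, and variables do not carry over. Pictures are saved under pics/ and viewed, at most 10 in all, crops included, and the job is handed in when it is done.

Besides the shell and the picture viewer there is one more tool, called after "Emit:" by a JSON object that holds its "fn" and its "kwargs", one argument or row to a line. drive_tool: Moves the arm, as the interface text tells. Its arguments: {"type":"object","properties":{"rows":{"type":"array","items":{"type":"array","items":{"type":"number"}}}},"required":["rows"]}

```bash
mkdir -p pics; python3 - <<'E'
from cell import *
import cv2,numpy as np
for n in("scene","top"):
    cv2.imwrite(f"pics/{n}0.png",get_image(n)); m=camera_model(n); print(n,np.round(m["camera_matrix"],1).tolist(),np.round(m["world_to_cam"],3).tolist(),[k for k in m])
s=sense();print(s["ee_pos"],s["tcp_rot"],s["clock"],ctrl.hold_point_z)
E
```

```text
scene [[445.3, 0.0, 322.5], [0.0, 445.3, 237.2], [0.0, 0.0, 1.0]] [[0.614, 0.789, -0.009, -0.337], [-0.642, 0.506, 0.576, 0.276], [0.459, -0.348, 0.817, -1.136], [0.0, 0.0, 0.0, 1.0]] ['camera_matrix', 'world_to_cam']
top [[588.1, 0.0, 313.0], [0.0, 588.1, 232.8], [0.0, 0.0, 1.0]] [[0.014, -1.0, 0.015, 0.002], [0.997, 0.015, 0.081, -0.517], [-0.081, 0.014, 0.997, -1.276], [0.0, 0.0, 0.0, 1.0]] ['camera_matrix', 'world_to_cam']
[0.16582278 0.60207745 0.2219763 ] [-1.79922035e+02 -2.24636516e-03  1.64598491e+02] 0.1 0.0187
```

View pics/scene0.png

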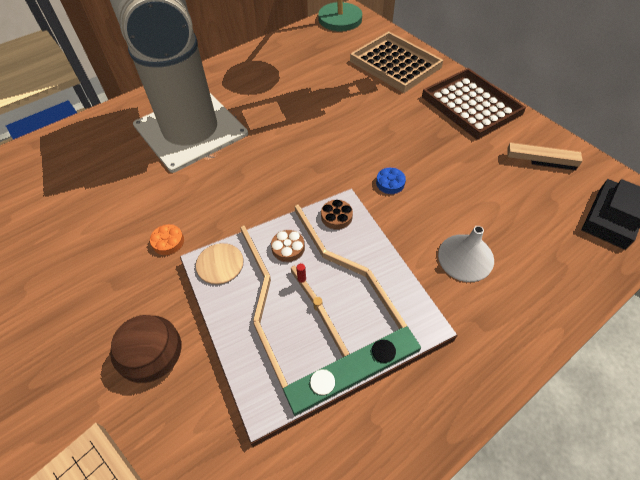

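View pics/top0.png

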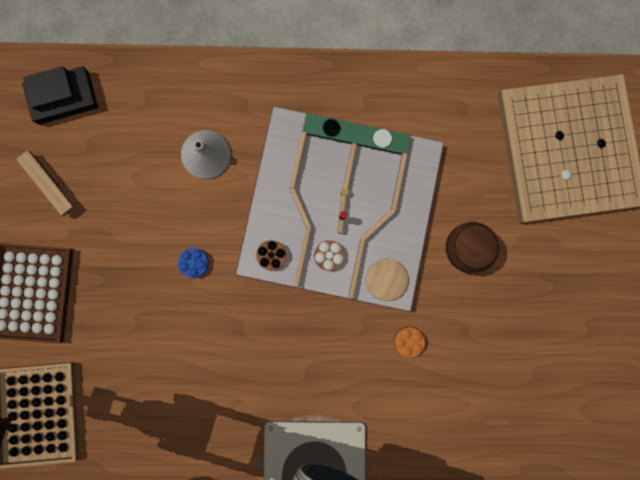

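The pictures show these candidates in the top view (column, row):
- White-stone disc in the throat at (329,256). This is the waiting one, and my choice.
- Black-stone disc on the left shoulder at (271,255), which is parked.
- Blue look-alike at (193,263) and orange look-alike at (410,342).

The white tag is at (383,138), in the right lane, so the gate goes left (negative). The post is at (343,215).

```bash
cat > h.py <<'E'
from cell import *
import cv2,numpy as np
def ray(n,uv):
    m=camera_model(n);K=np.array(m["camera_matrix"]);T=np.array(m["world_to_cam"])
    d=np.linalg.inv(K)@[uv[0],uv[1],1];d=T[:3,:3].T@(d*[1,-1,-1]);return -T[:3,:3].T@T[:3,3],d
def onz(n,uv,z):
    c,d=ray(n,uv);return c+d*(z-c[2])/d[2]
def tri(a,b):
    (c1,d1),(c2,d2)=ray("scene",a),ray("top",b)
    s=np.linalg.lstsq(np.c_[d1,-d2],c2-c1,rcond=None)[0]
    p,q=c1+s[0]*d1,c2+s[1]*d2;return (p+q)/2,np.linalg.norm(p-q)
def blobs(mask,amin=8):
    n,l,st,c=cv2.connectedComponentsWithStats(mask.astype(np.uint8));return [(c[i].round(1),st[i][4],st[i][:4]) for i in range(1,n) if st[i][4]>=amin]
def masks(im):
    h=cv2.cvtColor(im,cv2.COLOR_BGR2HSV).astype(int);H,S,V=h[...,0],h[...,1],h[...,2]
    return dict(red=((H<6)|(H>174))&(S>170)&(V>70),white=(S<40)&(V>205),green=(H>60)&(H<95)&(S>90),steel=(S<45)&(V>90)&(V<215))
def trough(p,o,yaw):
    c,s=np.cos(yaw),np.sin(yaw);d=np.asarray(p)[:2]-o;return np.array([c*d[0]+s*d[1],-s*d[0]+c*d[1]])
E
python3 - <<'E'
from h import *
a=cv2.imread("pics/scene0.png");b=cv2.imread("pics/top0.png")
for n,im,box in(("scene",a,(170,180,470,440)),("top",b,(235,100,450,315))):
    x0,y0,x1,y1=box; M=masks(im)
    for k in("red","white","green"):
        m=np.zeros(im.shape[:2],bool);m[y0:y1,x0:x1]=M[k][y0:y1,x0:x1]
        print(n,k,[(c.tolist(),int(s),bb.tolist()) for c,s,bb in blobs(m)])
    m=np.zeros(im.shape[:2],np.uint8);m[y0:y1,x0:x1]=M["steel"][y0:y1,x0:x1]
    cs=[c for c in cv2.findContours(m,0,2)[0] if cv2.contourArea(c)>300]
    hull=cv2.convexHull(np.vstack(cs)); q=cv2.approxPolyDP(hull,12,True)[:,0]
    print("quad",q.tolist()); print([onz(n,p,.03)[:2].round(4).tolist() for p in q])
    if n=="top":
        w=np.array([onz(n,p,.03)[:2] for p in hull[:,0]],np.float32);print(cv2.minAreaRect(w))
cv2.imwrite("pics/crop.png",np.hstack([cv2.resize(a[210:330,240:360],(400,400)),cv2.resize(b[180:300,290:410],(400,400))]))
E
```

```text
scene red [([300.7, 272.3], 127, [297, 264, 8, 18])]
scene white [([306.4, 310.4], 14279, [181, 189, 275, 251]), ([312.8, 311.0], 10425, [247, 214, 146, 180]), ([277.3, 244.7], 63, [273, 241, 10, 8]), ([297.1, 245.1], 66, [293, 241, 10, 9]), ([286.6, 251.0], 69, [282, 247, 10, 9])]
scene green [([350.1, 370.2], 2895, [283, 327, 137, 88])]
quad [[469, 235], [469, 281], [418, 352], [254, 439], [237, 234], [294, 212]]
[[0.671, 0.2808], [0.7426, 0.1996], [0.7822, 0.0255], [0.7258, -0.2707], [0.3776, -0.0872], [0.4033, 0.0375]]
top red [([342.5, 214.9], 34, [340, 212, 6, 7])]
top white []
top green [([353.9, 133.9], 1423, [304, 114, 106, 40])]
quad [[442, 143], [410, 310], [236, 273], [273, 107]]
[[0.7211, -0.2741], [0.3513, -0.2031], [0.4261, 0.1761], [0.7959, 0.103]]
((0.5732564926147461, -0.04988399147987366), (0.38750502467155457, 0.38210323452949524), 78.85694885253906)
```

View pics/crop.png

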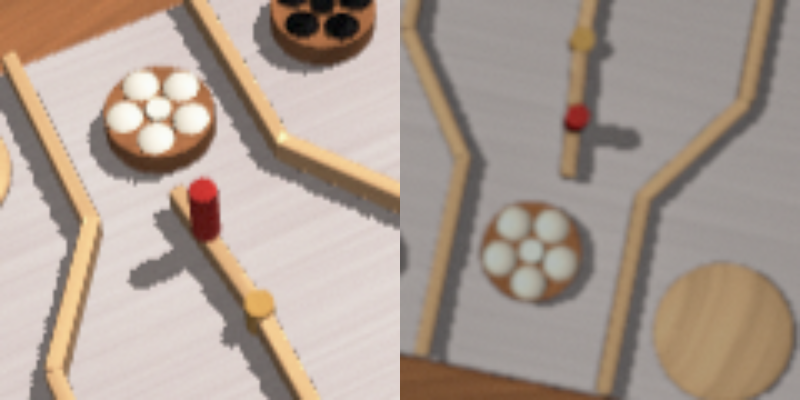

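The crop shows the white carrier in the throat: its dot is near scene (287,242) and top (329,255). The red post top is at scene (301,266) and top (343,214.5), which confirms the choice.

```bash
cat >> h.py <<'E'
YAW=np.radians(-11.143);O=np.array([.57326,-.04988])-.1675*np.array([np.cos(YAW),np.sin(YAW)])
def world(x,y): c,s=np.cos(YAW),np.sin(YAW);return O+np.array([c*x-s*y,s*x+c*y])
def delta(xy,z):  # shift in tool axes from the present pose
    from scipy.spatial.transform import Rotation as R
    s=sense();r=R.from_euler("xyz",s["tcp_rot"],degrees=True)
    return r.inv().apply(np.r_[world(*xy),z]-s["ee_pos"])
E
python3 - <<'E'
from h import *
for n,a,b in(("dot",(287.4,242.4),(329.3,255.3)),("post",(300.9,266.1),(342.8,214.4)),("corner",(254,439),(442,143)),("pivot",(317.5,301),(344.7,191.5)),("whitetag",(322,382),(382.5,138.5))):
    p,e=tri(a,b);print(n,p.round(4),"gap",round(e,4),"trough",(trough(p,O,YAW)*1e3).round(1))
print("dot on z=.05",trough(onz("top",(329.3,255.3),.05),O,YAW)*1e3, "post top z.095",trough(onz("top",(342.8,214.4),.095),O,YAW)*1e3)
print("O",O,delta((150,-30),.2),sense()["tcp_rot"])
E
```

```text
dot [ 0.4674 -0.0247  0.0459] gap 0.002 trough [58.8  4.2]
post [ 0.5513 -0.0504  0.0907] gap 0.0014 trough [146.1  -4.7]
corner [ 0.7234 -0.273   0.0249] gap 0.0051 trough [ 357.9 -189.9]
pivot [ 0.6064 -0.0567  0.0481] gap 0.0017 trough [ 2.013e+02 -2.000e-01]
whitetag [ 0.7252 -0.1387  0.0467] gap 0.0015 trough [333.7 -57.8]
dot on z=.05 [58.22973936  3.3751165 ] post top z.095 [145.31154509  -5.20815944]
O [ 0.40891773 -0.01750922] [-1.52212489e+02 -1.93114219e+01  4.22865077e-02] [-1.79922035e+02 -2.24636516e-03  1.64598491e+02]
```

```bash
python3 - <<'E'
from h import *
print(delta((.150,-.042),.2).round(4),world(.150,-.042))
E
```

```text
[-0.5516 -0.5635  0.0227] [ 0.54797306 -0.08770619]
```

Emit:
{"fn": "drive_tool", "kwargs": {
  "rows": [
    [0,-0.028,-0.0285,0,0],
    [0,-0.056,-0.057,0,0],
    [0,-0.084,-0.0855,0,0],
    [0,-0.112,-0.114,0,0],
    [0,-0.14,-0.1425,0,0],
    [0,-0.168,-0.171,0,0],
    [0,-0.196,-0.1995,0,0],
    [0,-0.224,-0.228,0,0]
  ]
}}

```text
clock: 0.77
ee_pos: [0.3216, 0.3214, 0.2225]
tcp_rot: [-180.0, -0.0, 164.6]
ft_force: [0.9, 1.1, 0.5]
width: 0.432
grasp_force: 0.0
```

Emit:
{"fn": "drive_tool", "kwargs": {
  "rows": [
    [0,-0.028,-0.0285,0,0],
    [0,-0.056,-0.057,0,0],
    [0,-0.084,-0.0855,0,0],
    [0,-0.112,-0.114,0,0],
    [0,-0.14,-0.1425,0,0],
    [0,-0.168,-0.171,0,0],
    [0,-0.196,-0.1995,0,0],
    [0,-0.224,-0.228,0,0]
  ]
}}

```text
clock: 1.43
ee_pos: [0.4771, 0.0419, 0.2226]
tcp_rot: [180.0, -0.0, 164.6]
ft_force: [0.1, -0.0, -0.2]
width: 0.006
grasp_force: 0.0
```

Emit:
{"fn": "drive_tool", "kwargs": {
  "rows": [
    [0,-0.026,-0.027,0.005,7],
    [0,-0.052,-0.054,0.01,14],
    [0,-0.078,-0.08,0.015,21],
    [0,-0.104,-0.107,0.022,28],
    [0,-0.104,-0.107,0.022,35],
    [0,-0.104,-0.107,0.022,42],
    [0,-0.104,-0.107,0.022,49],
    [0,-0.104,-0.107,0.022,56]
  ]
}}

```text
clock: 2.1
ee_pos: [0.5483, -0.0872, 0.2001]
tcp_rot: [-179.9, -0.0, 108.2]
ft_force: [1.1, 0.4, -1.0]
width: 0.001
grasp_force: 0.0
```

Emit:
{"fn": "drive_tool", "kwargs": {
  "rows": [
    [0,0,0,0,7],
    [0,0,0,0,14],
    [0,0,0,0,21],
    [0,0,0,0,28],
    [0,0,0,0,29.7],
    [0,0,0,0,29.7]
  ]
}}

```text
clock: 2.6
ee_pos: [0.5483, -0.0868, 0.2003]
tcp_rot: [-180.0, 0.0, 78.8]
ft_force: [-1.2, 0.4, 0.7]
width: 0.008
grasp_force: 0.0
```

```bash
python3 - <<'E'
from h import *
s=sense();print(delta((.150,-.042),.065).round(4),s["tcp_rot"],s["clock"],s["ft_force"],trough(s["ee_pos"],O,YAW))
E
```

```text
[-1.000e-03 -1.000e-04  1.353e-01] [-1.79956833e+02  1.70825317e-03  7.88400615e+01] 2.6 [-1.16034697  0.39392463  0.65800158] [ 0.15016548 -0.04103162]
```

Emit:
{"fn": "drive_tool", "kwargs": {
  "rows": [
    [0,0,0,0.035,0],
    [0,0,0,0.07,0],
    [0,0,0,0.105,0],
    [0,0,0,0.135,0],
    [0,0,0,0.135,0]
  ]
}}

```text
clock: 3.02
ee_pos: [0.5444, -0.0861, 0.0604]
tcp_rot: [-179.4, 0.0, 79.0]
ft_force: [-0.5, -0.2, -0.4]
width: 0.006
grasp_force: 0.0
```

Emit:
{"fn": "drive_tool", "kwargs": {
  "rows": [
    [0,0.008,0,0,0],
    [0,0.016,0,0,0],
    [0,0.022,0,0,0],
    [0,0.028,0,0,0],
    [0,0.034,0,0,0],
    [0,0.04,0,0,0],
    [0,0.046,0,0,0],
    [0,0.05,0,0,0]
  ]
}}

```text
clock: 3.68
ee_pos: [0.5593, -0.0372, 0.0664]
tcp_rot: [179.9, -0.0, 78.9]
ft_force: [0.4, -2.9, 0.1]
width: 0.006
grasp_force: 1.1
```

Emit:
{"fn": "drive_tool", "kwargs": {
  "rows": [
    [0,0.002,0,0,0],
    [0,0.004,0,0,0],
    [0,0.005,0,0,0],
    [0,0.005,0,0,0]
  ]
}}

```text
clock: 4.02
ee_pos: [0.5593, -0.0338, 0.0658]
tcp_rot: [180.0, 0.1, 78.9]
ft_force: [-0.0, -7.4, 2.6]
width: 0.004
grasp_force: 3.6
```

Emit:
{"fn": "drive_tool", "kwargs": {
  "rows": [
    [0,0.002,0,0,0],
    [0,0.003,0,0,0],
    [0,0.003,0,0,0]
  ]
}}

```text
clock: 4.27
ee_pos: [0.5594, -0.0334, 0.0658]
tcp_rot: [180.0, 0.3, 79.0]
ft_force: [-0.9, -21.1, 3.7]
width: 0.008
grasp_force: 11.2
```

```bash
python3 - <<'E'
from h import *
s=sense();print(trough(s["ee_pos"],O,YAW),s["ft_force"])
a,b=get_image("scene"),get_image("top")
cv2.imwrite("pics/crop2.png",np.hstack([cv2.resize(a[210:330,240:360],(400,400)),cv2.resize(b[160:280,290:410],(400,400))]))
E
```

```text
[0.15071088 0.01353486] [ -0.92630797 -21.07012437   3.6718767 ]
```

View pics/crop2.png

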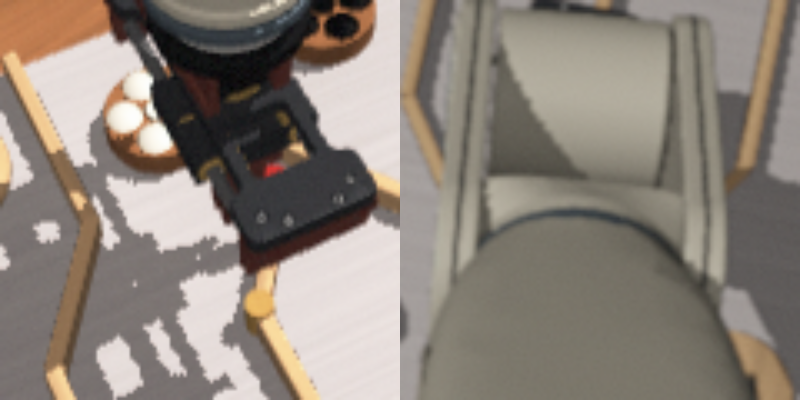

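The force climbs with no further motion and the TCP is where the stop predicts, so the gate is fully over. I'll back off, rise and move above the carrier.

Emit:
{"fn": "drive_tool", "kwargs": {
  "rows": [
    [0,-0.015,0,0,0],
    [0,-0.03,0,0,0],
    [0,-0.03,0,-0.035,0],
    [0,-0.03,0,-0.07,0],
    [0.0878,-0.03,-0.03,-0.08,0],
    [0.0878,-0.02,-0.062,-0.08,0],
    [0.0878,-0.013,-0.092,-0.08,0],
    [0.0878,-0.013,-0.092,-0.08,0]
  ]
}}

```text
clock: 5.03
ee_pos: [0.4603, -0.0233, 0.1448]
tcp_rot: [-179.6, 0.0, 78.9]
ft_force: [-0.9, 0.5, -0.2]
width: 0.271
grasp_force: 0.0
```

Emit:
{"fn": "drive_tool", "kwargs": {
  "rows": [
    [0.0878,0,0,0,0],
    [0.0878,0,0,0,0],
    [0.0878,0,0,0,0]
  ]
}}

```text
clock: 5.28
ee_pos: [0.4683, -0.0252, 0.1457]
tcp_rot: [180.0, -0.0, 78.9]
ft_force: [0.3, 0.2, 0.3]
width: 0.497
grasp_force: 0.0
```

```bash
python3 - <<'E'
from h import *
s=sense();print(delta((.0584,.0037),.034).round(4),s["tcp_rot"],trough(s["ee_pos"],O,YAW),s["width"])
a=get_image("scene")
cv2.imwrite("pics/crop3.png",cv2.resize(a[190:350,210:410],(800,600)))
E
```

```text
[-0.0002 -0.0014  0.1117] [ 1.79951325e+02 -8.51372274e-03  7.88849405e+01] [0.05970852 0.003908  ] 0.49662768811046487
```

View pics/crop3.png

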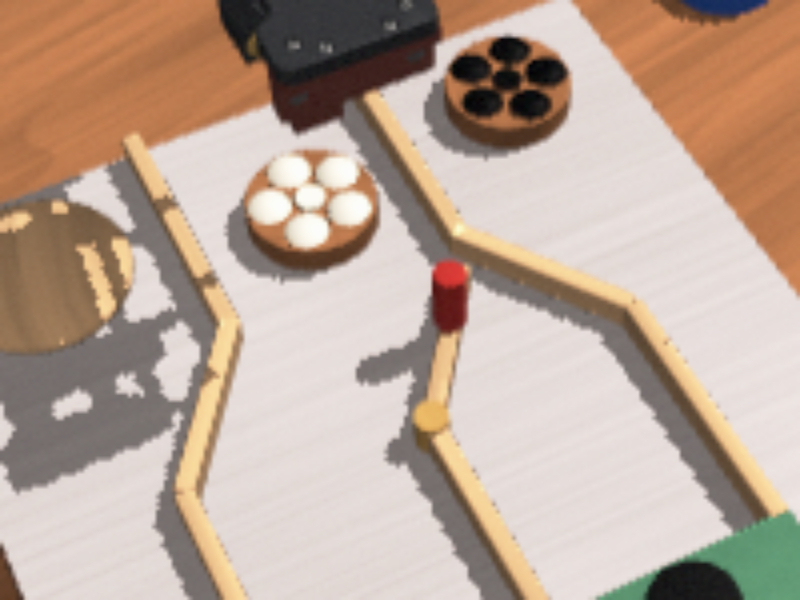

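The crop shows the gate over to the left: the post is at (450,295) in the crop, and its end touches the left wall side. The carrier is untouched. Next I'll open fully and descend around the carrier, fore and aft.

Emit:
{"fn": "drive_tool", "kwargs": {
  "rows": [
    [0.0878,0,-0.0014,0,0],
    [0.0878,0,-0.0014,0,0],
    [0.0878,0,-0.0014,0,0],
    [0.0878,0,-0.0014,0,0],
    [0.0878,0,-0.0014,0,0],
    [0.0878,0,-0.0014,0.02,0],
    [0.0878,0,-0.0014,0.04,0],
    [0.0878,0,-0.0014,0.05,0]
  ]
}}

```text
clock: 6.0
ee_pos: [0.4649, -0.0246, 0.0943]
tcp_rot: [-179.9, 0.0, 78.9]
ft_force: [-0.5, 0.3, 0.5]
width: 0.998
grasp_force: 0.0
```

Emit:
{"fn": "drive_tool", "kwargs": {
  "rows": [
    [0.0878,0,0,0.015,0],
    [0.0878,0,0,0.03,0],
    [0.0878,0,0,0.04,0],
    [0.0878,0,0,0.048,0],
    [0.0878,0,0,0.053,0],
    [0.0878,0,0,0.056,0],
    [0.0878,0,0,0.058,0],
    [0.0878,0,0,0.058,0]
  ]
}}

```text
clock: 6.67
ee_pos: [0.4658, -0.0247, 0.0377]
tcp_rot: [180.0, -0.0, 78.9]
ft_force: [0.1, 0.5, -0.1]
width: 1.001
grasp_force: 0.0
```

Emit:
{"fn": "drive_tool", "kwargs": {
  "rows": [
    [0.0878,0,0,0.001,0],
    [0.0878,0,0,0.002,0],
    [0.0878,0,0,0.002,0]
  ]
}}

```text
clock: 6.92
ee_pos: [0.4658, -0.0247, 0.0359]
tcp_rot: [180.0, -0.0, 78.9]
ft_force: [-0.2, -0.3, 0.4]
width: 0.999
grasp_force: 0.0
```

Emit:
{"fn": "drive_tool", "kwargs": {
  "rows": [
    [0.07,0,0,0,0],
    [0.07,0,0,0,0],
    [0.06,0,0,0,0],
    [0.06,0,0,0,0],
    [0.06,0,0,0,0],
    [0.06,0,0,0,0],
    [0.06,0,0,0,0]
  ]
}}

```text
clock: 7.5
ee_pos: [0.4659, -0.0247, 0.0358]
tcp_rot: [180.0, -0.0, 78.9]
ft_force: [0.7, -0.2, 0.9]
width: 0.744
grasp_force: 30.0
```

```bash
python3 - <<'E'
from h import *
s=sense();print(delta((.11,-.006),.0359).round(4),delta((.19,-.057),.0359).round(4),delta((.243,-.057),.0359).round(4),trough(s["ee_pos"],O,YAW),s["width"]*.0878,s["ft_force"])
E
```

```text
[-0.01    0.0527 -0.0001] [-0.0611  0.1327 -0.    ] [-0.0611  0.1857  0.    ] [0.05729949 0.00395146] 0.06528395855027415 [ 0.66363685 -0.19437727  0.912982  ]
```

Emit:
{"fn": "drive_tool", "kwargs": {
  "rows": [
    [0.06,-0.0005,0.002,0,0],
    [0.06,-0.0015,0.006,0,0],
    [0.06,-0.0025,0.012,0,0],
    [0.06,-0.0035,0.018,0,0],
    [0.06,-0.0045,0.024,0,0],
    [0.06,-0.0055,0.03,0,0],
    [0.06,-0.0065,0.036,0,0],
    [0.06,-0.008,0.042,0,0]
  ]
}}

```text
clock: 8.17
ee_pos: [0.5023, -0.04, 0.0356]
tcp_rot: [-179.6, 0.0, 78.9]
ft_force: [-8.6, 4.4, 13.7]
width: 0.747
grasp_force: 30.0
```

Emit:
{"fn": "drive_tool", "kwargs": {
  "rows": [
    [0.06,-0.001,0.0055,0,0],
    [0.06,-0.002,0.0105,0,0],
    [0.06,-0.0055,0.016,0,0],
    [0.06,-0.009,0.0215,0,0],
    [0.06,-0.0125,0.027,0,0],
    [0.06,-0.016,0.0325,0,0],
    [0.06,-0.0195,0.038,0,0],
    [0.06,-0.023,0.0435,0,0]
  ]
}}

```text
clock: 8.83
ee_pos: [0.542, -0.0711, 0.0356]
tcp_rot: [-179.8, -0.0, 78.9]
ft_force: [-3.7, 3.9, 7.2]
width: 0.747
grasp_force: 30.0
```

```bash
python3 - <<'E'
from h import *
s=sense();print(delta((.19,-.057),.0359).round(4),delta((.243,-.057),.0359).round(4),trough(s["ee_pos"],O,YAW),s["width"]*.0878,s["ft_force"])
E
```

```text
[-0.0302  0.0491 -0.0005] [-0.0302  0.1021 -0.0007] [ 0.14091296 -0.0268334 ] 0.06555712816633512 [-3.67435881  3.88592522  7.21834762]
```

Emit:
{"fn": "drive_tool", "kwargs": {
  "rows": [
    [0.06,-0.0038,0.006,0,0],
    [0.06,-0.0076,0.012,0,0],
    [0.06,-0.0114,0.018,0,0],
    [0.06,-0.0152,0.024,0,0],
    [0.06,-0.019,0.03,0,0],
    [0.06,-0.0228,0.036,0,0],
    [0.06,-0.0265,0.042,0,0],
    [0.06,-0.03,0.048,0,0]
  ]
}}

```text
clock: 9.5
ee_pos: [0.5834, -0.1097, 0.0356]
tcp_rot: [-179.8, -0.0, 78.9]
ft_force: [-4.7, 4.4, 6.9]
width: 0.75
grasp_force: 30.0
```

Emit:
{"fn": "drive_tool", "kwargs": {
  "rows": [
    [0.06,0,0.006,0,0],
    [0.06,0,0.013,0,0],
    [0.06,0,0.02,0,0],
    [0.06,0,0.027,0,0],
    [0.06,0,0.034,0,0],
    [0.06,0,0.041,0,0],
    [0.06,0,0.047,0,0],
    [0.06,0,0.052,0,0]
  ]
}}

```text
clock: 10.17
ee_pos: [0.6341, -0.1199, 0.0356]
tcp_rot: [-179.7, -0.0, 78.9]
ft_force: [-7.7, 1.8, 9.6]
width: 0.747
grasp_force: 30.0
```

Emit:
{"fn": "drive_tool", "kwargs": {
  "rows": [
    [0.06,0,0,0,0],
    [0.06,0,0,0,0],
    [0.06,0,0,0,0]
  ]
}}

```text
clock: 10.42
ee_pos: [0.6355, -0.1202, 0.0357]
tcp_rot: [-180.0, 0.0, 78.9]
ft_force: [-1.8, 0.6, 4.7]
width: 0.744
grasp_force: 30.0
```

```bash
python3 - <<'E'
from h import *
s=sense();print(trough(s["ee_pos"],O,YAW),s["width"]*.0878,s["ft_force"],s["ee_pos"][2])
a=get_image("scene")
cv2.imwrite("pics/crop4.png",cv2.resize(a[250:410,210:410],(800,600)))
E
```

```text
[ 0.24216854 -0.05695495] 0.06536655905665467 [-1.81254839  0.57171659  4.71805623] 0.03572542179841037
```

View pics/crop4.png

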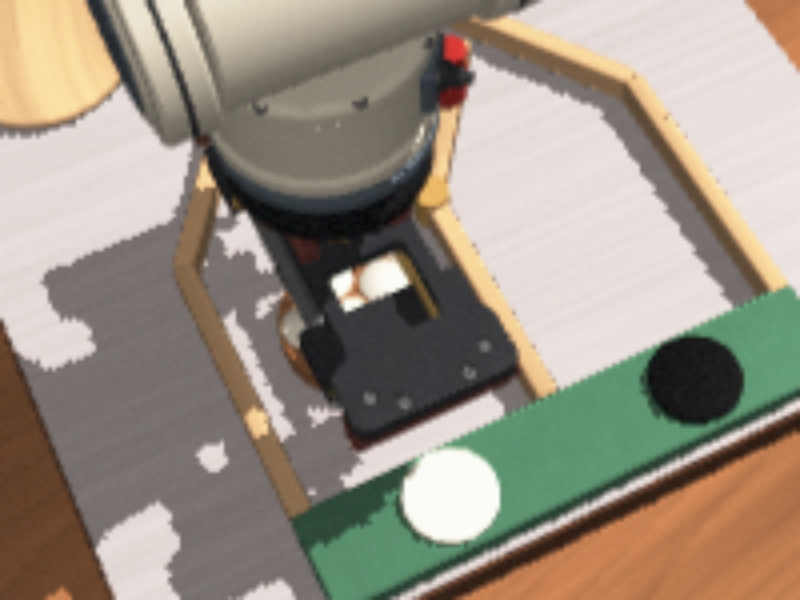

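The carrier is in the white-tag lane, gripped at trough (242,-57). I'll go 6 mm deeper for margin, then release part-way and lift.

Emit:
{"fn": "drive_tool", "kwargs": {
  "rows": [
    [0.06,0,0.003,0,0],
    [0.06,0,0.006,0,0],
    [0.06,0,0.006,0,0],
    [0.078,0,0.006,0,0],
    [0.078,0,0.006,0,0],
    [0.078,0,0.006,0,0],
    [0.078,0,0.006,0,0],
    [0.078,0,0.006,0,0]
  ]
}}

```text
clock: 11.13
ee_pos: [0.6418, -0.1215, 0.0355]
tcp_rot: [180.0, 0.0, 78.9]
ft_force: [0.2, 0.2, 0.8]
width: 0.891
grasp_force: 0.0
```

Emit:
{"fn": "drive_tool", "kwargs": {
  "rows": [
    [0.078,0,0,-0.005,0],
    [0.078,0,0,-0.015,0],
    [0.078,0,0,-0.035,0],
    [0.078,0,0,-0.07,0],
    [0.078,0,0,-0.11,0],
    [0.078,0,0,-0.15,0],
    [0.078,0,-0.03,-0.18,0],
    [0.078,0,-0.07,-0.19,0]
  ]
}}

```text
clock: 11.8
ee_pos: [0.5775, -0.1089, 0.2319]
tcp_rot: [179.3, 0.0, 78.9]
ft_force: [0.7, -1.2, 1.4]
width: 0.889
grasp_force: 0.0
```

Emit:
{"fn": "drive_tool", "kwargs": {
  "rows": [
    [0.078,0,-0.04,-0.01,0],
    [0.078,0,-0.08,-0.01,0],
    [0.078,0,-0.12,-0.01,0],
    [0.078,0,-0.16,-0.01,0],
    [0.078,0,-0.16,-0.01,0],
    [0.078,0,-0.16,-0.01,0]
  ]
}}

```text
clock: 12.3
ee_pos: [0.4149, -0.0769, 0.2367]
tcp_rot: [179.9, 0.0, 78.9]
ft_force: [0.2, 0.5, 1.0]
width: 0.891
grasp_force: 0.0
```

```bash
python3 - <<'E'
from h import *
s=sense();print(s["ee_pos"],s["ft_force"],s["clock"])
a,b=get_image("scene"),get_image("top")
cv2.imwrite("pics/after.png",np.hstack([cv2.resize(a[180:440,170:470],(400,347)),cv2.resize(b[100:315,230:478],(400,347))]))
E
```

```text
[ 0.41486204 -0.07687936  0.23667836] [0.16958457 0.47694847 0.97606186] 12.3
```

View pics/after.png

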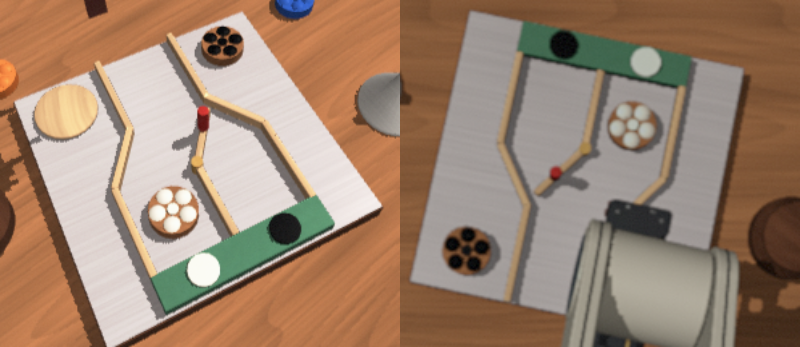

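The picture shows the white carrier in the right lane (dot near top pixel (374,178)), and the gate over to the left (post near (327,207)). Nothing else has moved. A quick numeric check, then I'll hand in.

```bash
python3 - <<'E'
from h import *
c=trough(onz("top",(374.5,178),.05),O,YAW)*1e3;p=trough(onz("top",(326.7,206.8),.095),O,YAW)*1e3
g=-np.arctan2(p[1],200-p[0]);print(c,p,g)
if 236<c[0]<274 and -73<c[1]<-40 and g<-.55: print(finish_job())
E
```

```text
[243.2855665  -58.39164299] [153.91100185  30.92041161] -0.5909172167497283
the job is handed in; nothing more can be done
None
```

The white carrier is wholly inside the right lane, the one with the white tag, with the gate swung fully left to shut the left lane. The carrier was slid there, not lifted, nothing else was moved, and the job is handed in.

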